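Load the brass weight into its gated transport case

TASK

Put the brass weight away in the white transport case: by its orange knob, draw the carriage out of its side notch and along the slot as far as it comes toward the open loading bay, and stand the weight upright in the carriage's shallow tray and let go of it. Then run the carriage back along the slot under the grey roof to the far end and sideways into the notch, and swing the blue flap fully shut over the bay so that its tab drops behind the rim. Leave the crucible and the stopper standing where they are.

Things in the scene. Friction and masses are not known exactly. Their poses are not given: they have to be found in the camera images.
- case: White fixed case, 225 (x) x 122 (y) x 56 high, walls 5, floor 4 thick. Origin: on the underside, y in the middle, 110 behind the front face; x points to the rear (away from the robot), y left, z up. The loading bay is open on top from x = -105 to -32 and 112 wide inside; behind it, to x = 115, a grey roof: underside z = 51, top z = 56.
- slot_front (a point): Front end of the gate slot in the roof (case x = -3, y = 0, z = 56). The slot is 14 wide and runs from here 101 along the case's x, to x = 98. At its far end a notch 16 wide (x = 82 to 98) runs sideways to the right as far as y = -34.
- notch (a point): Middle of the stem's place in the notch (case x = 90, y = -26, z = 56): where the carriage starts and must end.
- carriage: Loose aluminium plate 112 x 50 x 4 that slides on the case floor. Origin: on its underside below the stem; axes as the case's. The stem, 8 thick, rises through the slot. A block round it runs 1.5 under the roof, so it stays level and cannot be lifted out. In the notch its origin is near case x = 90, y = -26; fully drawn out near x = 3, y = 0, its tray then in the open bay.
- knob (a point): Centre of the orange block knob on the stem, 72 above the carriage's origin; 26 (x) x 18 (y) x 24 high, 8 clear of the roof; grip it from above across its y faces.
- tray (a point): Centre of the tray floor of the carriage (x = -70, y = 0, z = 4 of it), where the weight shall stand: 46 x 44 inside, rim 3.5 high.
- flap (a joint): Angle of the blue flap in rad: 0 is shut (flat over the bay, tab inside the right-hand wall), 1.57 upright, 2.5 the stop leaning out to the left. A stiff hinge: it stays where it is left (about 0.065 N m).
- flap_hinge (a point): Hinge axis of the flap, which runs along the case's x at the top of the left wall of the bay; this is its middle: x = -71.5, y = 61.5, z = 57 of the case.
- flap_edge (a point): Middle of the flap's free edge, 121 from the hinge axis. The flap is a 75 wide plate, 4 thick, outer face blue with a grey panel; a tab 11 deep and 50 wide hangs 9 in from the edge.
- brass_weight: Brass calibration weight with a lifting knob, round, 23 diameter, 36 high, 0.1 kg. Origin: centre of its underside. Stands upright on the worktop.
- white_crucible: White porcelain crucible, 41 diameter, 33 high; origin in the centre of its underside. Stays where it is.
- red_stopper: Red rubber stopper, 28 diameter, 24 high; origin in the centre of its underside. Stays where it is.

How it is judged:
On the way, in this order (a step that is already met when the one before it is completed fails the run):
1. the carriage is drawn out to the front end of the slot (x of carriage in the frame of case below 0.018 m), for 0.1 s.
2. the weight stands upright in the tray of the drawn-out carriage, let go (x of brass_weight in the frame of carriage between -0.085 and -0.055 m and y of brass_weight in the frame of carriage between -0.015 and 0.015 m and z of brass_weight in the frame of carriage below 0.01 m and angle between brass_weight's own z axis and vertical below 0.2 rad and x of carriage in the frame of case below 0.03 m and contact force between brass_weight and the fingers below 0.1 N), for 0.2 s.
3. the carriage with the weight is in the notch at the far end (x of brass_weight in the frame of carriage between -0.085 and -0.055 m and y of brass_weight in the frame of carriage between -0.015 and 0.015 m and z of brass_weight in the frame of carriage below 0.01 m and angle between brass_weight's own z axis and vertical below 0.2 rad and x of carriage in the frame of case above 0.08 m and y of carriage in the frame of case below -0.016 m), for 0.1 s.
At the end, for the whole second after the job is handed in: The carriage's origin is beyond x = 80 mm and to the right of y = -16 mm in the case (in the notch at the far end), the weight stands in its tray (within 15 mm of the tray's centre each way, tilted less than 0.2 rad), the flap is shut (below 0.06 rad), and all is at rest (all of step 3 and value of joint flap below 0.06 rad and linear speed of each of brass_weight, carriage below 0.02 m/s); the robot touches nothing.
It fails at once if the white crucible is shifted more than 30 mm or tipped over (distance of white_crucible from where it was at the start of the episode above 0.03 m or angle between white_crucible's own z axis and vertical above 0.5 rad).
It fails at once if the red stopper is shifted more than 30 mm or tipped over (distance of red_stopper from where it was at the start of the episode above 0.03 m or angle between red_stopper's own z axis and vertical above 0.5 rad).
It also fails if it takes over 72 s, if anything falls off the work surface, if the arm or the gripper's body presses on something with over 40 N, if the wrist force passes 120 N, or if a joint passes its speed limit or range.

ROBOT

A 7-joint arm with a two-finger parallel gripper is mounted at the origin on a cart in front of the work surface, level with it; the furniture and walls round the work are solid. World frame = base frame: x ahead of the robot, y to its left, z up, the work surface at z = 0. Lengths are in m, angles in rad, forces in N, time in s.
With the tool pointing down it reaches from about 0.35 to 0.9 m from the base axis. Payload 8.1 kg.
Tool frame: the origin (TCP) lies midway between the tips of the shut fingers; the grasp point (between the pads) lies 19 mm behind it; z points along the fingers, y is the line along which they close (so a half turn about z gives the same grasp; the last joint's range is limited). The gripper opens to 92 mm and grips with 3 to 60 N. Pads are 19 mm wide; open, the fingers measure 130 mm over their backs; the gripper's body (75 mm by 190 mm) begins 47 mm behind the grasp point.
Start: joints at [-1.284, 0.434, 0.025, 1.573, -0.012, 1.134, -0.075], TCP at [0.238, 0.578, 0.205] pointing down, gripper open.
Joint ranges: [-2.62, 2.62], [-0.44, 2.09], [-1.27, 1.32], [0.08, 2.57], [-1.32, 4.46], [0.12, 2], [-2.74, 2.74]. Speed limits (rad/s): [2.22, 2.22, 3.01, 3.01, 3.14, 3.14, 3.14].

INTERFACE

Orientations are given as a rotation vector (axis times angle).
In Python, from cell import observe, cams, job gives the robot as it stands. The module is installed in compiled form; this text tells all that it offers.
- The arm moves only by the tool step_arm, never from a script. Its argument "steps" is a list of rows, each a list of 6 numbers: the shift along the world's x, y, z in mm, then the turn, a rotation vector about the world's x, y, z in rad. In form: [[dx, dy, dz, rx, ry, rz], ...]. A call has 1 to 20 rows; each row shifts and turns the commanded pose from where the row before left it; what a row does not reach is not made up. A row lasts 1/12 s, in which the tool goes at most 41.7 mm and 7.16 degrees, less where a joint would pass 70% of its speed; a pose out of reach is approached as far as the arm can. A call with a gripper value outside its range is refused whole. "gripper" is the opening, from 0 (shut) to 1 (fully open), set as the call begins (left out, the last holds). The fingers move at their own pace and stop on an object; "force" is the grip in N (left out, the last holds). Time passes only in rows, so rows that do not move let the fingers close. It gives the time, the measured TCP pose, the force, the opening and the grip force at its end, in the units of the state.
- observe(): the state, without advancing time (a new reading comes with each control period).
- cams.get_image(name): name is "side" or "top" or "wrist"; returns the picture (384x512x3 uint8, red, green, blue); there is no depth.
- cams.get_calibration(name): a dict with "fov_y" (degrees; the focal length in pixels is half the picture's height over the tangent of half this angle, whatever the lens; pixels are square), "cx", "cy" (the principal point, pixels), "world_to_cam" (4x4, takes a point from world to camera coordinates). Camera axes: x right, y up, looking along -z (the intrinsics and any distortion apply to the point x, -y, -z); pixel columns grow to the right and rows downward; lengths in m; the calibration is good to about 2 mm. A picture is of the moment at which its call begins: read the wrist's pose just before it. get_calibration takes no time and is no camera call; for the wrist camera it gives the pose at the moment of the call.
- job.sign_off(): hands the job in; it is judged then, once.
The state is a dict: "clock": time; "joints": joint angles; "dq": joint speeds; "joint_efforts": joint torques, N m; "position": TCP position; "ee_rot": TCP orientation; "force": force on the tool from outside, world axes, zero at the start; "ft_torque": the same for the moment, N m; "width": opening from 0.0 (shut) to 1.0 (fully open); "gripper_force": force on a finger pad.
Only numpy, scipy, OpenCV 4.12 (cv2) and the standard library are available. Lean on these libraries where they do the work, as an engineer would, in place of code of your own. Each camera call takes 0.05 s, during which the arm holds its last target. There are 200 camera calls.

## Working session

There is one attempt and no reset: what is moved stays moved. The work goes in short steps, Python scripts to look and compute and a tool call to move; the robot and the scene stay as the last step left them, time stands still between calls to the robot, and variables do not carry over. Pictures are saved under pics/ and viewed, at most 10 in all, crops included, and the job is handed in when it is done.

Besides the shell and the picture viewer there is one more tool, called after ">>>" by a JSON object that holds its "api" and its "payload", one argument or row to a line. step_arm: Moves the arm, as the interface text tells. Its arguments: {"type":"object","properties":{"steps":{"type":"array","items":{"type":"array","items":{"type":"number"}}},"gripper":{"type":"number"},"force":{"type":"number"}},"required":["steps"]}

```bash
mkdir -p pics; cat > h.py <<'E'
import numpy as np, cv2
from cell import observe, cams, job
def snap(n,save=None):
    c=cams.get_calibration(n); im=cams.get_image(n)
    if save: cv2.imwrite('pics/%s.png'%save,im[:,:,::-1])
    return im,c
def K(c):
    f=192/np.tan(np.radians(c['fov_y'])/2); return f,c['cx'],c['cy']
def ray(c,u,v):
    f,cx,cy=K(c); M=np.array(c['world_to_cam']); R=M[:3,:3]; o=-R.T@M[:3,3]
    d=R.T@np.array([(u-cx)/f,-(v-cy)/f,-1]); return o,d/np.linalg.norm(d)
def onz(c,u,v,z):
    o,d=ray(c,u,v); return o+d*(z-o[2])/d[2]
def tri(*rs):
    A=0;b=0
    for o,d in rs:
        P=np.eye(3)-np.outer(d,d); A=A+P; b=b+P@o
    p=np.linalg.solve(A,b); return p,[np.linalg.norm((np.eye(3)-np.outer(d,d))@(p-o)) for o,d in rs]
def proj(c,p):
    f,cx,cy=K(c); q=np.array(c['world_to_cam'])@np.r_[p,1]; return cx-f*q[0]/q[2],cy+f*q[1]/q[2]
E
python3 - <<'E'
from h import *
ims=[]
for n in('side','top','wrist'):
    im,c=snap(n,n+'0'); print(n,{k:(np.round(v,3).tolist()) for k,v in c.items()})
s=observe();print(s['position'],s['ee_rot'],s['width'])
E
```

```text
side {'fov_y': 44.964, 'cx': 265.921, 'cy': 188.715, 'world_to_cam': [[-0.921, -0.388, 0.018, 0.47], [0.256, -0.571, 0.78, -0.223], [-0.292, 0.723, 0.626, -1.218], [0.0, 0.0, 0.0, 1.0]]}
top {'fov_y': 56.23, 'cx': 249.061, 'cy': 190.151, 'world_to_cam': [[-0.01, -1.0, -0.024, -0.046], [0.988, -0.013, 0.156, -0.547], [-0.157, -0.022, 0.987, -0.967], [0.0, 0.0, 0.0, 1.0]]}
wrist {'fov_y': 67.812, 'cx': 257.762, 'cy': 193.285, 'world_to_cam': [[0.38, 0.925, -0.001, -0.623], [-0.892, 0.366, -0.264, 0.032], [-0.244, 0.102, 0.964, -0.39], [0.0, 0.0, 0.0, 1.0]]}
[0.2374159  0.57773853 0.20415704] [-6.08519848e-01 -3.08199133e+00  1.77413662e-03] 1.001870387607421
```

View pics/side0.png

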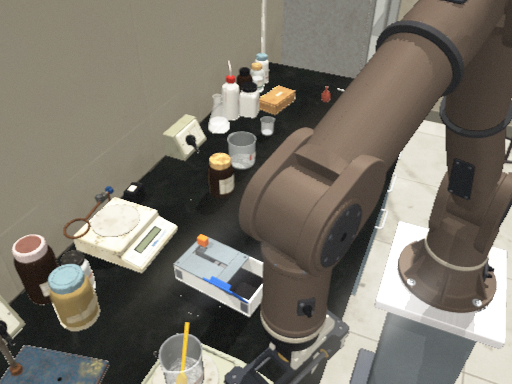

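View pics/top0.png

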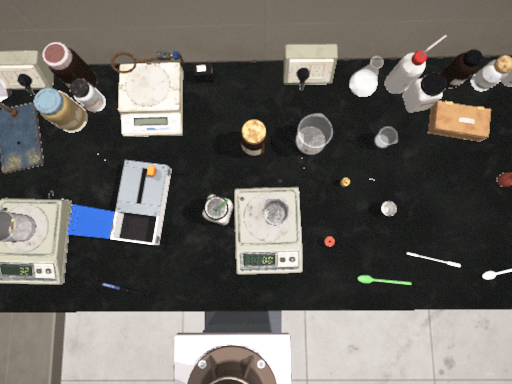

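The side view shows the case at about (220,275) with its orange knob at (203,240). In the top view the knob is at (151,171), the case spans about (113–170, 160–243), the blue flap is around (92,221), the weight is at (346,182), the crucible at (389,208) and the stopper at (330,241).

```bash
cat >> h.py <<'E'
def blobs(im,lo,hi,box=None,amin=8):
    h=cv2.cvtColor(im,cv2.COLOR_RGB2HSV); m=cv2.inRange(h,np.array(lo),np.array(hi))
    if box: k=np.zeros_like(m); x0,y0,x1,y1=box; k[y0:y1,x0:x1]=1; m=m*k
    n,l,s,ce=cv2.connectedComponentsWithStats(m)
    return [(ce[i].round(1).tolist(),s[i].tolist()) for i in range(1,n) if s[i][4]>=amin],l
E
python3 - <<'E'
from h import *
t,ct=snap('top');s,cs=snap('side')
bt,_=blobs(t,(8,170,140),(20,255,255),(105,150,180,250));bs,_=blobs(s,(5,170,140),(20,255,255),(170,220,270,310))
print(bt,bs)
print('knob',tri(ray(ct,*bt[0][0]),ray(cs,*bs[0][0])))
for nm,uv,z in(('weight',(346,182),.03),('cruc',(389,208),.03),('stop',(330,241),.02)): print(nm,onz(ct,*uv,z))
print('blue',blobs(t,(100,150,80),(125,255,255),(60,150,180,250))[0],blobs(s,(100,150,80),(125,255,255),(170,220,280,320))[0])
a=cv2.resize(t[145:260,50:190],None,fx=4,fy=4,interpolation=2)
b=cv2.resize(s[225:320,165:275],None,fx=5,fy=5,interpolation=2)[:460]
b=cv2.resize(b,(240*550//475,240)) if 0 else b
cv2.imwrite('pics/c1.png',a[:,:,::-1]);cv2.imwrite('pics/c2.png',b[:,:,::-1])
E
```

```text
[([153.0, 172.3], [149, 168, 7, 8, 19])] [([200.6, 239.5], [197, 234, 11, 11, 36])]
knob (array([0.59924922, 0.21263919, 0.07511041]), [np.float64(0.004918842916101821), np.float64(0.004918842916101623)])
weight [ 0.56782655 -0.32774633  0.03      ]
cruc [ 0.49230975 -0.44340606  0.03      ]
stop [ 0.40278251 -0.2771477   0.02      ]
blue [([90.1, 221.6], [68, 204, 47, 35, 1246])] [([222.7, 285.9], [204, 277, 43, 26, 194])]
```

View pics/c1.png

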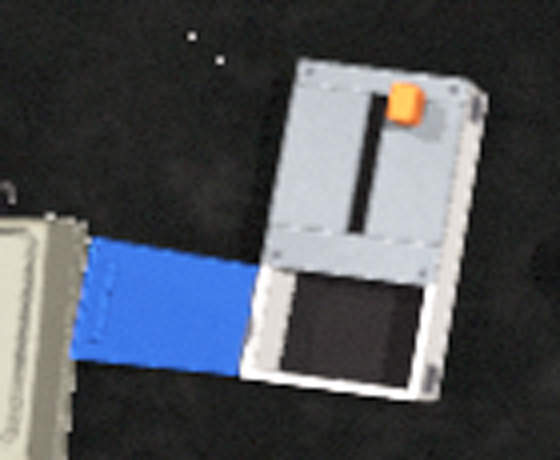

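View pics/c2.png

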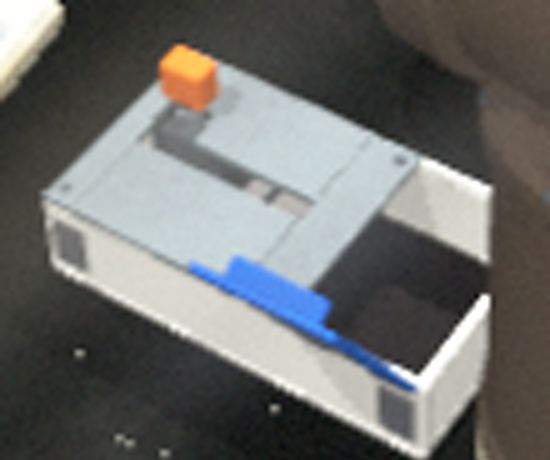

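The crops show the flap leaning out to the left, with its tab upright on the inner face, and the knob at the right end of the notch. The roof corners in the first crop are about (300,60), (470,80), (437,397) and (243,377).

```bash
python3 - <<'E'
from h import *
from scipy.spatial.transform import Rotation as R
ct=cams.get_calibration('top')
for u,v in((300,60),(472,80),(437,397),(243,377),(375,95),(355,232),(340,270)):
    print(u,v,onz(ct,50+(u)/4,145+(v)/4,.056).round(4))
print('flap edge', [onz(ct,50+u/4,145+v/4,.13).round(3) for u,v in((92,237),(70,358))])
cw=cams.get_calibration('wrist');M=np.array(cw['world_to_cam']);s=observe();T=R.from_rotvec(s['ee_rot']).as_matrix()
o=-M[:3,:3].T@M[:3,3];print('cam',o,'in tool',T.T@(o-s['position']),'camdir in tool',T.T@-M[2,:3]);print('T',T.round(3))
E
```

```text
300 60 [0.6353 0.2976 0.056 ]
472 80 [0.6189 0.1747 0.056 ]
437 397 [0.3982 0.193  0.056 ]
243 377 [0.4131 0.327  0.056 ]
375 95 [0.6091 0.2431 0.056 ]
355 232 [0.5121 0.2536 0.056 ]
340 270 [0.4857 0.263  0.056 ]
flap edge [array([0.502, 0.399, 0.13 ]), array([0.424, 0.408, 0.13 ])]
cam [0.17037075 0.60478293 0.38380863] in tool [ 0.07221273 -0.00073577 -0.17943356] camdir in tool [-2.64120636e-01  2.67463188e-05  9.64489652e-01]
T [[-0.925  0.38  -0.   ]
 [ 0.38   0.925 -0.001]
 [ 0.    -0.001 -1.   ]]
```

>>> {"api": "step_arm", "payload": {
  "steps": [
    [0,0,30,0,0,0],
    [20,-27.5,5,0,0,0.0217],
    [20,-27.5,5,0,0,0.0217],
    [20,-27.5,5,0,0,0.0217],
    [20,-27.5,5,0,0,0.0217],
    [20,-27.5,5,0,0,0.0217],
    [20,-27.5,5,0,0,0.0217],
    [20,-27.5,0,0,0,0.0217],
    [20,-27.5,0,0,0,0.0217],
    [20,-27.5,0,0,0,0.0217],
    [20,-27.5,0,0,0,0.0217],
    [20,-27.5,0,0,0,0.0217],
    [20,-27.5,0,0,0,0.0217],
    [0,0,0,0,0,0],
    [0,0,0,0,0,0],
    [0,0,0,0,0,0]
  ],
  "gripper": 1
}}

```text
clock: 1.58
position: [0.4772, 0.2485, 0.2646]
ee_rot: [-0.204, -3.135, -0.001]
force: [0.8, 0.2, -0.7]
width: 1.002
gripper_force: 0.0
```

```bash
python3 - <<'E'
from h import *
im,c=snap('wrist','w1'); import pickle; pickle.dump((im,c),open('w1.p','wb'))
s=observe();print(s['position'],s['ee_rot'],s['force'],s['clock'])
E
```

```text
[0.47681706 0.24919628 0.26464656] [-2.01278865e-01 -3.13459270e+00 -7.23752603e-04] [-1.05828073  0.51667514 -0.03737477] 1.6333
```

View pics/w1.png

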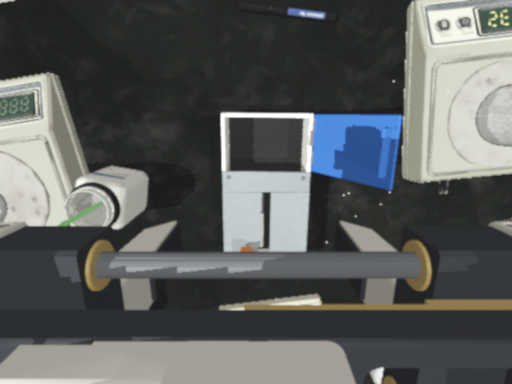

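The wrist view shows the bay's outer front corners at about (220,113) and (313,113), the roof edge at row 172, and the slot at (266,193–250). The flap is at right; the gripper hides the knob. I'll move further back.

>>> {"api": "step_arm", "payload": {
  "steps": [
    [30,-4,0,0,0,0],
    [30,-4,0,0,0,0],
    [30,-4,0,0,0,0],
    [30,-4,0,0,0,0],
    [30,-4,0,0,0,0],
    [20,0,0,0,0,0],
    [0,0,0,0,0,0],
    [0,0,0,0,0,0],
    [0,0,0,0,0,0]
  ]
}}

```text
clock: 2.38
position: [0.6463, 0.2297, 0.2644]
ee_rot: [-0.2, -3.134, -0.001]
force: [-0.2, 0.1, -0.2]
width: 0.996
gripper_force: 0.0
```

```bash
python3 - <<'E'
from h import *
im,c=snap('wrist'); import pickle; pickle.dump((im,c),open('w2.p','wb'))
im1,c1=pickle.load(open('w1.p','rb'))
s=observe();print(s['position'])
cv2.imwrite('pics/w2.png',np.hstack([cv2.resize(im1[95:260,205:345],(392,462),interpolation=2),cv2.resize(im[60:290,160:360],(400,462),interpolation=2)])[:,:,::-1])
print(blobs(im,(5,150,100),(20,255,255)),blobs(im1,(100,150,60),(125,255,255))[0])
E
```

```text
[0.6462813  0.22961191 0.2647217 ]
([([247.6, 133.3], [245, 126, 4, 17, 19])], array([[0, 0, 0, ..., 0, 0, 0],
       [0, 0, 0, ..., 0, 0, 0],
       [0, 0, 0, ..., 0, 0, 0],
       ...,
       [0, 0, 0, ..., 0, 0, 0],
       [0, 0, 0, ..., 0, 0, 0],
       [0, 0, 0, ..., 0, 0, 0]], shape=(384, 512), dtype=int32)) [([357.5, 147.1], [312, 113, 90, 77, 5711])]
```

View pics/w2.png

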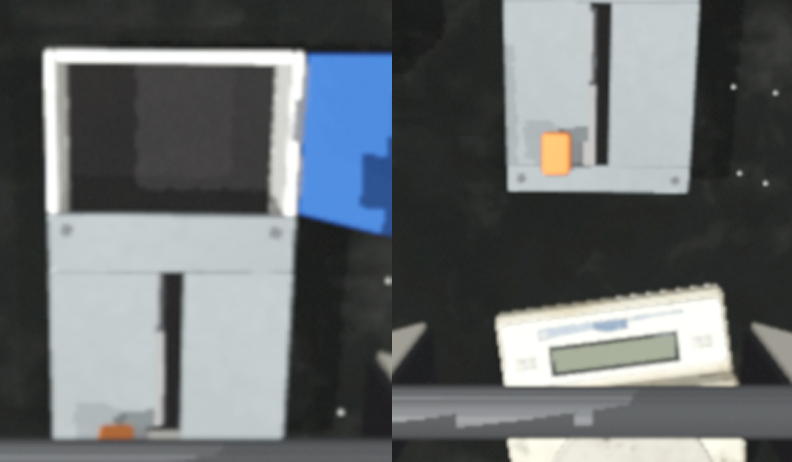

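The left half shows the bay rim corners at crop (43,48) and (303,48), and the slot's front end at (172,273). The right half shows the knob at crop (541–570, 131–175), the rear roof corners at (507,191) and (688,192), and the slot's far end near (600,165).

```bash
python3 - <<'E'
from h import *
import pickle
i1,c1=pickle.load(open('w1.p','rb'));i2,c2=pickle.load(open('w2.p','rb'))
L=lambda u,v:onz(c1,205+u/2.8,95+v/2.8,.056)
Rr=lambda u,v,z=.056:onz(c2,160+(u-392)/2,60+v/2.009,z)
P=dict(FR=L(43,48),FL=L(303,48),RR=Rr(507,191),RL=Rr(688,192),sfr=L(161,273),sfl=L(184,273),send=Rr(601,165))
for k,p in P.items():print(k,p.round(4))
F=(P['FR']+P['FL'])/2;B=(P['RR']+P['RL'])/2
d=B-F;yaw=np.arctan2(d[1],d[0]);print('len',np.linalg.norm(d),'w',np.linalg.norm(P['FR']-P['FL']),np.linalg.norm(P['RR']-P['RL']),'yaw',yaw)
mid=(F+B)/2;ex=np.array([np.cos(yaw),np.sin(yaw),0]);ey=np.array([-ex[1],ex[0],0]);o=mid-ex*.0025;o[2]=0
print('origin',o)
np.save('case.npy',np.r_[o,yaw])
k=lambda p:(np.round([(p-o)@ex,(p-o)@ey,p[2]],4))
for n,p in P.items():print(n,k(p))
ct=cams.get_calibration('top');cs=cams.get_calibration('side')
kt=(50+405/4,145+103/4);ks=(165+188/5,225+78/5)
kw=(160+163.5/2,60+153/2.009)
p,r=tri(ray(ct,*kt),ray(cs,*ks),ray(c2,*kw));print('knob tri',p,r,k(p))
print('knob wrist z=.084',k(Rr(555.5,153,.084)),'z.076 of top cam',k(onz(ct,*kt,.08)))
K_=o+.09*ex-.026*ey;print('knob expected',K_)
E
```

```text
FR [0.3953 0.2096 0.056 ]
FL [0.4109 0.33   0.056 ]
RR [0.6193 0.1778 0.056 ]
RL [0.6355 0.2997 0.056 ]
sfr [0.5103 0.2506 0.056 ]
sfl [0.5118 0.2621 0.056 ]
send [0.6101 0.2432 0.056 ]
len 0.22644681411253184 w 0.12137262755435972 0.12292350835501387 yaw -0.13751524201660595
origin [0.51277205 0.25460946 0.        ]
FR [-0.1102 -0.0607  0.056 ]
FL [-0.1112  0.0607  0.056 ]
RR [ 0.116  -0.0615  0.056 ]
RL [0.1154 0.0615 0.056 ]
sfr [-0.0019 -0.0043  0.056 ]
sfl [-0.002   0.0073  0.056 ]
send [0.098  0.0021 0.056 ]
knob tri [0.59764477 0.21534734 0.07654788] [np.float64(0.0008857714546185685), np.float64(0.0004519489905938214), np.float64(0.00044877971180175193)] [ 0.0895 -0.0273  0.0765]
knob wrist z=.084 [ 0.0885 -0.0269  0.084 ] z.076 of top cam [ 0.0897 -0.0282  0.08  ]
knob expected [0.59835829 0.21651751 0.        ]
```

>>> {"api": "step_arm", "payload": {
  "steps": [
    [-12,-3.5,-20,0,0,-0.01],
    [-12,-3.5,-25,0,0,0],
    [-12,-3.5,-25,0,0,0],
    [-12,-3.5,-25,0,0,0],
    [0,0,-25,0,0,0],
    [0,0,-25,0,0,0],
    [0,0,-20,0,0,0],
    [0,0,-17,0,0,0],
    [0,0,-16,0,0,0],
    [0,0,0,0,0,0],
    [0,0,0,0,0,0],
    [0,0,0,0,0,0]
  ]
}}

```text
clock: 3.43
position: [0.5997, 0.2149, 0.0681]
ee_rot: [0.218, 3.133, 0.002]
force: [-0.2, -0.5, -0.5]
width: 0.999
gripper_force: 0.0
```

>>> {"api": "step_arm", "payload": {
  "steps": [
    [0,0,0,0,0,0],
    [0,0,0,0,0,0],
    [0,0,0,0,0,0],
    [0,0,0,0,0,0],
    [0,0,0,0,0,0],
    [0,0,0,0,0,0],
    [0,0,0,0,0,0],
    [0,0,0,0,0,0],
    [0,0,0,0,0,0]
  ],
  "gripper": 0,
  "force": 25
}}

```text
clock: 4.18
position: [0.5995, 0.2141, 0.0667]
ee_rot: [-0.219, -3.134, 0.0]
force: [-0.3, 0.2, -0.3]
width: 0.397
gripper_force: 0.0
```

>>> {"api": "step_arm", "payload": {
  "steps": [
    [0,0,0,0,0,0],
    [0,0,0,0,0,0],
    [0,0,0,0,0,0],
    [0,0,0,0,0,0],
    [0,0,0,0,0,0]
  ]
}}

```text
clock: 4.6
position: [0.5995, 0.2141, 0.0667]
ee_rot: [-0.219, -3.134, -0.0]
force: [-0.3, -0.0, -0.7]
width: 0.032
gripper_force: 0.0
```

>>> {"api": "step_arm", "payload": {
  "steps": [
    [0.6,4.3,0,0,0,0],
    [0.6,4.3,0,0,0,0],
    [0.6,4.3,0,0,0,0],
    [0.6,4.3,0,0,0,0],
    [0.6,4.3,0,0,0,0],
    [0.6,4.3,0,0,0,0],
    [0,0,0,0,0,0],
    [0,0,0,0,0,0],
    [0,0,0,0,0,0]
  ]
}}

```text
clock: 5.35
position: [0.6031, 0.2396, 0.0667]
ee_rot: [0.219, 3.134, -0.0]
force: [0.2, -0.2, -0.3]
width: 0.003
gripper_force: 0.0
```

The fingers closed on nothing, so I'll look.

```bash
python3 - <<'E'
from h import *
s,cs=snap('side');t,ct=snap('top')
ob=observe();print(proj(cs,ob['position']),proj(ct,ob['position']))
a=cv2.resize(t[130:230,100:220],(480,400),interpolation=2);b=cv2.resize(s[205:305,160:240],(320,400),interpolation=2)
cv2.imwrite('pics/m1.png',np.hstack([a,b])[:,:,::-1])
E
```

```text
(np.float64(196.15552578172517), np.float64(248.83348678493545)) (np.float64(143.75788413382824), np.float64(169.9901164786396))
```

View pics/m1.png

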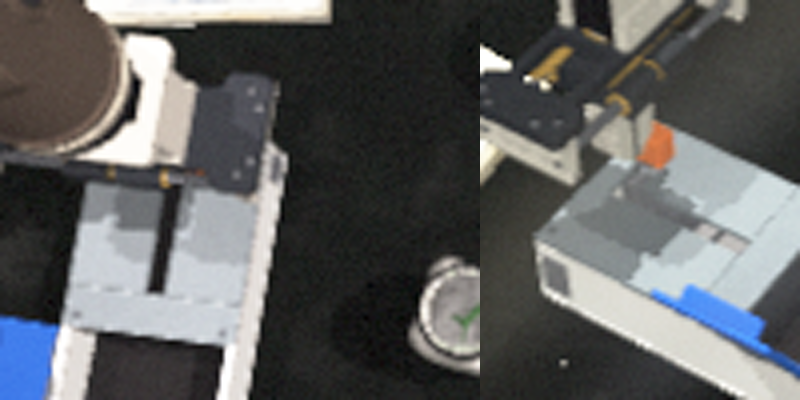

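```bash
python3 - <<'E'
from h import *
w,cw=snap('wrist');cs=cams.get_calibration('side');ct=cams.get_calibration('top')
ob=observe();p=ob['position'];print(p,ob['width'],ob['joints'])
for z in(0,.019,.066):
  q=p+[0,0,z];print(z,[np.round(proj(c,q),1) for c in(cw,cs,ct)])
print('knob',[np.round(proj(c,np.array([.598,.2155,.076])),1) for c in(cw,cs,ct)])
print(blobs(w,(5,130,80),(20,255,255))[0])
s=snap('side')[0]
a=cv2.resize(w[180:330,110:410],(600,300),interpolation=2);b=cv2.resize(s[185:265,155:255],(375,300),interpolation=2)[:,:200]
cv2.imwrite('pics/m2.png',np.hstack([a,b])[:,:,::-1])
E
```

```text
[0.60315478 0.23950559 0.06674655] 0.0014254686066275976 [-0.56969634  0.60620477  0.1663271   1.66638135 -0.12257933  0.87929756
  1.07663715]
0 [array([258.4, 226.6]), array([196.2, 248.8]), array([143.8, 170. ])]
0.019 [array([258.4, 238.4]), array([195.6, 243.6]), array([141.6, 168.5])]
0.066 [array([258.7, 281.9]), array([194.1, 230. ]), array([135.8, 164.6])]
knob [array([220.1, 229.5]), array([202.3, 240.7]), array([151.3, 171. ])]
[([219.8, 216.3], [204, 205, 31, 22, 612])]
```

View pics/m2.png

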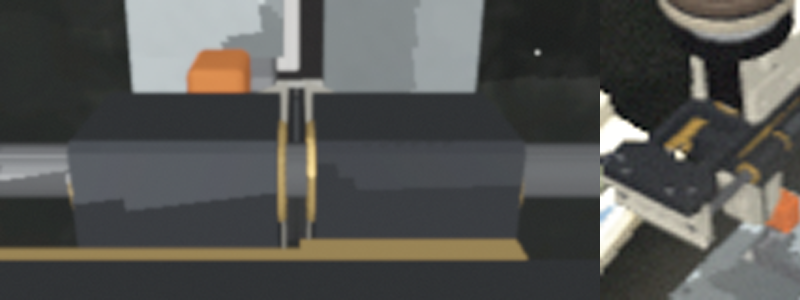

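The wrist view shows the fingers shut at about image (259,220). The knob stands beside and in front of them, unmoved, at (204–235, 205–227). I'll check its corners by projection.

```bash
python3 - <<'E'
from h import *
w,cw=snap('wrist');o=np.load('case.npy');y=o[3];ex=np.array([np.cos(y),np.sin(y),0]);ey=np.array([-ex[1],ex[0],0])
k=np.array([.5977,.2155,0])
for n,a,b,z in(('frontbot',-.013,0,.064),('fronttop',-.013,0,.088),('reartop',.013,0,.088),('ftR',-.013,-.009,.088),('ftL',-.013,.009,.088)):
    print(n,np.round(proj(cw,k+a*ex+b*ey+[0,0,z]),1))
for a in(.09,.115):print('slotend',a,np.round(proj(cw,np.r_[o[:2],0]+a*ex+[0,0,.056]),1))
h=cv2.cvtColor(w,cv2.COLOR_RGB2HSV);print(w[198:232,220].tolist())
E
```

```text
frontbot [221.5 204. ]
fronttop [216.5 216.3]
reartop [218.2 256.4]
ftR [201.2 216.3]
ftL [231.8 216.3]
slotend 0.09 [261.9 218.8]
slotend 0.115 [261.8 251. ]
[[189, 197, 199], [187, 196, 197], [180, 189, 190], [166, 174, 176], [168, 175, 176], [179, 180, 178], [182, 163, 151], [183, 128, 96], [184, 114, 65], [185, 114, 63], [186, 115, 63], [187, 116, 64], [187, 116, 64], [187, 117, 64], [188, 116, 64], [191, 118, 65], [200, 125, 70], [211, 134, 76], [218, 140, 79], [220, 142, 81], [220, 142, 81], [220, 142, 81], [219, 141, 80], [219, 141, 80], [219, 141, 80], [219, 141, 80], [216, 138, 79], [198, 125, 72], [137, 87, 59], [67, 57, 54], [50, 52, 53], [48, 51, 53], [47, 51, 52], [49, 51, 54]]
```

>>> {"api": "step_arm", "payload": {
  "steps": [
    [-0.6,-4.5,0,0,0,0],
    [-0.6,-4.5,0,0,0,0],
    [-0.6,-4.5,0,0,0,0],
    [0,0,0,0,0,0],
    [0,0,0,0,0,0]
  ]
}}

```text
clock: 6.02
position: [0.6014, 0.2257, 0.0668]
ee_rot: [0.221, 3.134, -0.0]
force: [-0.2, 0.1, 0.8]
width: 0.006
gripper_force: 0.0
```

```bash
python3 - <<'E'
from h import *
w,cw=snap('wrist');s,cs=snap('side')
print(blobs(w,(5,130,80),(20,255,255))[0],blobs(s,(5,130,80),(20,255,255),(170,220,270,310))[0])
p=observe()['position'];print(p,proj(cs,p),proj(cw,p))
cv2.imwrite('pics/m3.png',np.hstack([cv2.resize(w[190:250,200:320],(400,200),interpolation=2),cv2.resize(s[210:270,165:255],(300,200),interpolation=2)])[:,:,::-1])
E
```

```text
[([240.5, 214.7], [227, 205, 29, 22, 516])] [([203.7, 242.0], [198, 237, 10, 10, 52])]
[0.60134779 0.22649461 0.06678027] (np.float64(199.3060981122091), np.float64(245.64558615554031)) (np.float64(259.5226143351626), np.float64(226.37306916210443))
```

View pics/m3.png

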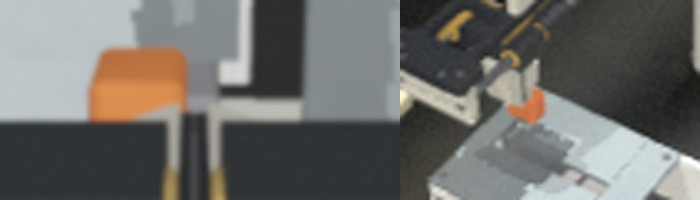

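The side crop shows the finger ends just at the knob's top, so the real tips stand about 20 mm higher than the reported TCP. I'll open, re-centre and descend step by step, watching the force.

>>> {"api": "step_arm", "payload": {
  "steps": [
    [0,0,15,0,0,0],
    [0,0,15,0,0,0],
    [-1.5,-5.5,0,0,0,0],
    [-1.5,-5,0,0,0,0],
    [0,0,0,0,0,0],
    [0,0,0,0,0,0],
    [0,0,0,0,0,0],
    [0,0,0,0,0,0],
    [0,0,0,0,0,0],
    [0,0,0,0,0,0],
    [0,0,0,0,0,0],
    [0,0,0,0,0,0]
  ],
  "gripper": 0.6
}}

```text
clock: 7.12
position: [0.5983, 0.216, 0.0967]
ee_rot: [-0.219, -3.134, -0.0]
force: [0.4, -0.4, 0.6]
width: 0.604
gripper_force: 0.0
```

>>> {"api": "step_arm", "payload": {
  "steps": [
    [0,0,-10,0,0,0],
    [0,0,-10,0,0,0],
    [0,0,-10,0,0,0],
    [0,0,-4,0,0,0],
    [0,0,-3,0,0,0],
    [0,0,-3,0,0,0],
    [0,0,0,0,0,0],
    [0,0,0,0,0,0]
  ]
}}

```text
clock: 7.78
position: [0.5984, 0.2159, 0.0568]
ee_rot: [0.219, 3.134, 0.0]
force: [0.2, -0.9, 0.4]
width: 0.599
gripper_force: 0.0
```

```bash
python3 - <<'E'
from h import *
s,cs=snap('side');w,cw=snap('wrist')
cv2.imwrite('pics/m4.png',np.hstack([cv2.resize(w[150:270,150:370],(440,240),interpolation=2),cv2.resize(s[205:265,165:255],(360,240),interpolation=2)])[:,:,::-1])
p=observe();print(p['position'],p['force'],p['width'],proj(cs,p['position']),proj(cw,p['position']))
E
```

```text
[0.5986204  0.21605411 0.05711627] [-0.47610938 -0.51592698  0.08212555] 0.6018601955387354 (np.float64(202.4842590315074), np.float64(245.9145034400256)) (np.float64(258.45606909219714), np.float64(226.75564936447972))
```

>>> {"api": "step_arm", "payload": {
  "steps": [
    [0,0,-2,0,0,0],
    [0,0,-2,0,0,0],
    [0,0,-1,0,0,0],
    [0,0,0,0,0,0]
  ]
}}

```text
clock: 8.22
position: [0.5981, 0.2158, 0.0515]
ee_rot: [-0.219, -3.134, 0.0]
force: [0.2, 0.8, -0.5]
width: 0.598
gripper_force: 0.0
```

>>> {"api": "step_arm", "payload": {
  "steps": [
    [0,0,-2,0,0,0],
    [0,0,-2,0,0,0],
    [0,0,-1,0,0,0],
    [0,0,0,0,0,0]
  ]
}}

```text
clock: 8.55
position: [0.5981, 0.2158, 0.0464]
ee_rot: [-0.219, -3.133, 0.0]
force: [-0.6, -0.0, -0.1]
width: 0.598
gripper_force: 0.0
```

>>> {"api": "step_arm", "payload": {
  "steps": [
    [0,0,0,0,0,0],
    [0,0,0,0,0,0],
    [0,0,0,0,0,0],
    [0,0,0,0,0,0],
    [0,0,0,0,0,0],
    [0,0,0,0,0,0],
    [0,0,0,0,0,0],
    [0,0,0,0,0,0],
    [0,0,0,0,0,0]
  ],
  "gripper": 0,
  "force": 20
}}

```text
clock: 9.3
position: [0.5983, 0.2159, 0.0468]
ee_rot: [0.219, 3.134, 0.0]
force: [0.2, 0.3, -0.5]
width: 0.193
gripper_force: 20.0
```

Now gripped (width 0.193 ≈ 18 mm). I'll draw it sideways out of the notch.

>>> {"api": "step_arm", "payload": {
  "steps": [
    [0.55,4,0,0,0,0],
    [0.55,4,0,0,0,0],
    [0.55,4,0,0,0,0],
    [0.55,4,0,0,0,0],
    [0.55,4,0,0,0,0],
    [0.55,4,0,0,0,0],
    [0.55,4,0,0,0,0],
    [0,0,0,0,0,0],
    [0,0,0,0,0,0]
  ]
}}

```text
clock: 10.05
position: [0.6022, 0.2447, 0.0468]
ee_rot: [0.218, 3.134, 0.001]
force: [0.5, 1.1, 0.6]
width: 0.196
gripper_force: 20.0
```

>>> {"api": "step_arm", "payload": {
  "steps": [
    [-8.2,1.1,0,0,0,0],
    [-8.2,1.1,0,0,0,0],
    [-8.2,1.1,0,0,0,0],
    [-8.2,1.1,0,0,0,0],
    [-8.2,1.1,0,0,0,0],
    [-8.2,1.1,0,0,0,0],
    [-8.2,1.1,0,0,0,0],
    [-8.2,1.1,0,0,0,0],
    [-8.2,1.1,0,0,0,0],
    [-6,0.8,0,0,0,0],
    [0,0,0,0,0,0],
    [0,0,0,0,0,0]
  ]
}}

```text
clock: 11.05
position: [0.5219, 0.2547, 0.0467]
ee_rot: [-0.218, -3.134, 0.0]
force: [-0.3, 0.6, -0.7]
width: 0.196
gripper_force: 20.0
```

```bash
python3 - <<'E'
from h import *
o=np.load('case.npy');y=o[3];s=observe();d=s['position'][:2]-o[:2];print(s['position'],s['force'],d@[np.cos(y),np.sin(y)],d@[-np.sin(y),np.cos(y)])
t,ct=snap('top'); print(blobs(t,(8,120,100),(25,255,255),(320,160,370,205)),) if 0 else None
print(blobs(t,(15,60,60),(35,255,255),(325,165,365,200))[0],blobs(t,(0,130,60),(8,255,255),(315,225,345,260))[0],blobs(t,(0,0,110),(179,80,255),(370,190,410,225))[0])
E
```

```text
[0.5218845  0.25474941 0.04671557] [-0.32508895  0.62304776 -0.65459518] 0.009007236772071093 0.0013877784843606624
[([344.8, 181.6], [340, 177, 11, 10, 86])] [([329.0, 241.0], [324, 236, 11, 11, 98])] [([388.5, 208.1], [381, 201, 16, 15, 195])]
```

>>> {"api": "step_arm", "payload": {
  "steps": [
    [-2,0.3,0,0,0,0],
    [-2,0.3,0,0,0,0],
    [0,0,0,0,0,0],
    [0,0,0,0,0,0]
  ]
}}

```text
clock: 11.43
position: [0.5183, 0.2552, 0.0467]
ee_rot: [-0.219, -3.134, -0.0]
force: [-0.1, -0.2, -0.9]
width: 0.196
gripper_force: 20.0
```

>>> {"api": "step_arm", "payload": {
  "steps": [
    [0,0,0,0,0,0],
    [0,0,0,0,0,0],
    [0,0,0,0,0,0],
    [0,0,0,0,0,0],
    [0,0,10,0,0,0],
    [0,0,20,0,0,0],
    [0,0,25,0,0,0],
    [0,0,30,0,0,0],
    [0,0,35,0,0,0]
  ],
  "gripper": 0.6
}}

```text
clock: 12.18
position: [0.5175, 0.2547, 0.1677]
ee_rot: [-0.219, -3.132, 0.002]
force: [0.6, -0.0, -0.7]
width: 0.599
gripper_force: 0.0
```

```bash
python3 - <<'E'
from h import *
s=observe();print(s['position'],s['ee_rot'],s['force'],s['width'])
ct=cams.get_calibration('top')
# blob centroid ~ middle height of visible body
print('w',onz(ct,345,181.6,.025),'stop',onz(ct,329.3,241.3,.018),'cruc',onz(ct,388.5,208.1,.025))
E
```

```text
[0.5175155  0.25465922 0.16774096] [-2.19030761e-01 -3.13235074e+00  1.90823682e-03] [ 0.62354997 -0.01741011 -0.70099238] 0.5992390071254364
w [ 0.56991525 -0.32622456  0.025     ] stop [ 0.40199973 -0.27555655  0.018     ] cruc [ 0.49256142 -0.4438182   0.025     ]
```

>>> {"api": "step_arm", "payload": {
  "steps": [
    [0,0,35,0,0,0],
    [0,0,30,0,0,0],
    [7.6,-36.3,0,0,0,0],
    [7.6,-36.3,0,0,0,0],
    [7.6,-36.3,0,0,0,0],
    [7.6,-36.3,0,0,0,0],
    [7.6,-36.3,0,0,0,0],
    [7.6,-36.3,0,0,0,0],
    [7.6,-36.3,0,0,0,0],
    [7.6,-36.3,0,0,0,0],
    [7.6,-36.3,0,0,0,0],
    [7.6,-36.3,0,0,0,0],
    [7.6,-36.3,0,0,0,0],
    [7.6,-36.3,0,0,0,0],
    [7.6,-36.3,0,0,0,0],
    [7.6,-36.3,0,0,0,0],
    [7.6,-36.3,0,0,0,0],
    [7.6,-36.3,0,0,0,0],
    [0,0,0,0,0,0],
    [0,0,0,0,0,0]
  ]
}}

```text
clock: 13.85
position: [0.6389, -0.3289, 0.2319]
ee_rot: [-0.226, -3.133, 0.002]
force: [-0.3, 1.3, -0.3]
width: 0.598
gripper_force: 0.0
```

```bash
python3 - <<'E'
from h import *
w,cw=snap('wrist','w5');t,ct=snap('top')
s=observe();print(s['position'],s['ee_rot'],s['force'],s['clock'])
print('exp',proj(cw,np.array([.57,-.326,.02])))
b,l=blobs(w,(14,70,60),(35,255,255),amin=60);print(b)
bt,_=blobs(t,(15,60,60),(35,255,255),(325,165,365,200));print(bt)
E
```

```text
[ 0.64005232 -0.3247335   0.23198332] [2.18309027e-01 3.13397510e+00 1.55967264e-03] [ 0.02604018 -0.38727828  0.58880538] 13.95
exp (np.float64(252.96279780273605), np.float64(118.19960521332669))
[([250.5, 118.2], [241, 108, 20, 21, 337]), ([490.2, 194.9], [466, 167, 46, 59, 1886]), ([43.9, 241.8], [32, 235, 32, 18, 358]), ([157.6, 265.4], [150, 239, 19, 53, 575]), ([358.0, 265.4], [347, 239, 20, 53, 588]), ([45.1, 288.6], [41, 278, 10, 23, 123]), ([345.5, 305.7], [174, 299, 303, 12, 2603])]
[]
```

```bash
python3 - <<'E'
from h import *
cw=cams.get_calibration('wrist');ct=cams.get_calibration('top')
for z in(0,.02,.036):print(onz(cw,250.5,118.2,z))
print(tri(ray(cw,250.5,118.2),ray(ct,344.8,181.6)))
im=cv2.imread('pics/w5.png')
E
```

```text
[ 0.57109585 -0.32548712  0.        ]
[ 0.57095847 -0.32499342  0.02      ]
[ 0.57084856 -0.32459845  0.036     ]
(array([ 0.57042082, -0.32525984,  0.02502517]), [np.float64(0.000636842967489149), np.float64(0.0006368429674889812)])
```

>>> {"api": "step_arm", "payload": {
  "steps": [
    [-20,0,-20,0,0,0],
    [-20,0,-20,0,0,0],
    [0,0,-20,0,0,0],
    [0,0,-20,0,0,0],
    [0,0,0,0,0,0],
    [0,0,0,0,0,0]
  ]
}}

```text
clock: 14.45
position: [0.6001, -0.3234, 0.1518]
ee_rot: [-0.215, -3.133, -0.002]
force: [-0.4, -1.0, 0.5]
width: 0.601
gripper_force: 0.0
```

```bash
python3 - <<'E'
from h import *
w,cw=snap('wrist');s=observe();p=s['position'];print(p,s['ee_rot'])
b,l=blobs(w,(14,70,60),(35,255,255),amin=60);print(b[:3],proj(cw,np.array([.57,-.326,.02])))
for z in(0,.02,.036):print(onz(cw,*b[0][0],z))
E
```

```text
[ 0.6008157  -0.32432985  0.15289065] [2.15911737e-01 3.13330379e+00 5.71478501e-04]
[([248.9, 155.6], [237, 143, 24, 26, 476]), ([157.6, 265.3], [150, 239, 20, 53, 578]), ([358.0, 265.4], [347, 239, 20, 53, 586])] (np.float64(251.830018541673), np.float64(156.06685242497633))
[ 0.57166483 -0.33004615  0.        ]
[ 0.56905884 -0.32909175  0.02      ]
[ 0.56697404 -0.32832822  0.036     ]
```

```bash
python3 - <<'E'
from h import *
for i in range(3):
    w,cw=snap('wrist');b,l=blobs(w,(14,70,60),(35,255,255),amin=60);print(b[0],onz(cw,*b[0][0],.025),observe()['position'])
E
```

```text
([249.8, 154.4], [238, 142, 24, 25, 475]) [ 0.56837288 -0.32881576  0.025     ] [ 0.60118474 -0.32495166  0.15342716]
([250.4, 154.0], [239, 142, 24, 25, 473]) [ 0.56857095 -0.32886088  0.025     ] [ 0.60119555 -0.3253582   0.15357454]
([250.7, 153.8], [239, 142, 24, 25, 475]) [ 0.56851835 -0.32894506  0.025     ] [ 0.60107052 -0.32560324  0.15346801]
```

>>> {"api": "step_arm", "payload": {
  "steps": [
    [-16,-1,-10,0,0,0],
    [-16,-1,-20,0,0,0],
    [0,0,-25,0,0,0],
    [0,0,-25,0,0,0],
    [0,0,-25,0,0,0],
    [0,0,-20,0,0,0],
    [0,0,-15,0,0,0],
    [0,0,-8,0,0,0],
    [0,0,0,0,0,0],
    [0,0,0,0,0,0]
  ]
}}

```text
clock: 15.48
position: [0.5685, -0.3279, 0.0045]
ee_rot: [0.219, 3.133, -0.001]
force: [0.7, -0.4, 0.7]
width: 0.599
gripper_force: 0.0
```

>>> {"api": "step_arm", "payload": {
  "steps": [
    [0,0,-4,0,0,0],
    [0,0,-4,0,0,0],
    [0,0,-3,0,0,0],
    [0,0,0,0,0,0],
    [0,0,0,0,0,0]
  ]
}}

```text
clock: 15.9
position: [0.5679, -0.3275, -0.0072]
ee_rot: [-0.219, -3.134, -0.0]
force: [0.0, -0.7, -0.4]
width: 0.599
gripper_force: 0.0
```

>>> {"api": "step_arm", "payload": {
  "steps": [
    [0,0,-3,0,0,0],
    [0,0,0,0,0,0],
    [0,0,0,0,0,0]
  ]
}}

```text
clock: 16.15
position: [0.5679, -0.3275, -0.0104]
ee_rot: [-0.219, -3.134, -0.0]
force: [-0.6, 0.5, 0.2]
width: 0.601
gripper_force: 0.0
```

>>> {"api": "step_arm", "payload": {
  "steps": [
    [0,0,0,0,0,0],
    [0,0,0,0,0,0],
    [0,0,0,0,0,0],
    [0,0,0,0,0,0],
    [0,0,0,0,0,0],
    [0,0,0,0,0,0],
    [0,0,0,0,0,0],
    [0,0,0,0,0,0],
    [0,0,0,0,0,0]
  ],
  "gripper": 0,
  "force": 15
}}

```text
clock: 16.9
position: [0.568, -0.3277, -0.0102]
ee_rot: [0.219, 3.134, -0.0]
force: [-0.4, -0.3, 1.0]
width: 0.236
gripper_force: 15.0
```

```bash
python3 - <<'E'
from h import *
o=np.load('case.npy');y=o[3];s=observe();p=s['position'];print(p,s['force'],s['width'],s['gripper_force'])
w,cw=snap('wrist');cv2.imwrite('pics/g.png',w[:,:,::-1])
b,l=blobs(w,(14,70,60),(35,255,255),(200,150,310,300),amin=20);print(b)
E
```

```text
[ 0.56801374 -0.32768332 -0.01022267] [-0.44673887 -0.28328411  1.01548843] 0.23599011726497965 15.00054778307458
[([257.9, 236.4], [238, 218, 41, 34, 1168]), ([213.6, 265.7], [210, 239, 10, 53, 341]), ([301.9, 265.9], [297, 239, 10, 53, 348])]
```

>>> {"api": "step_arm", "payload": {
  "steps": [
    [0,0,10,0,0,0],
    [0,0,20,0,0,0],
    [0,0,30,0,0,0],
    [0,0,0,0,0,0]
  ]
}}

```text
clock: 17.28
position: [0.5706, -0.3295, 0.0555]
ee_rot: [0.219, 3.127, -0.005]
force: [0.8, -1.1, -0.5]
width: 0.236
gripper_force: 15.0
```

```bash
python3 - <<'E'
from h import *
s=observe();p=s['position'];print(p,s['width'],s['gripper_force'])
w,cw=snap('wrist')
a=cv2.resize(w[170:270,180:340],(640,400),interpolation=2);cv2.imwrite('pics/g2.png',a[:,:,::-1])
for dx in(-.0115,0,.0115):
  print(dx,[np.round(proj(cw,p+[dx,0,dz]),1) for dz in(.01,.025,.046)])
E
```

```text
[ 0.57062767 -0.32947753  0.05546048] 0.2356943306713475 14.999032017835816
-0.0115 [array([255.8, 215.8]), array([255.6, 224.8]), array([255.2, 240.5])]
0 [array([258.3, 232.6]), array([258.3, 242.9]), array([258.3, 260.7])]
0.0115 [array([260.8, 248.8]), array([261. , 260.3]), array([261.3, 280. ])]
```

View pics/g2.png

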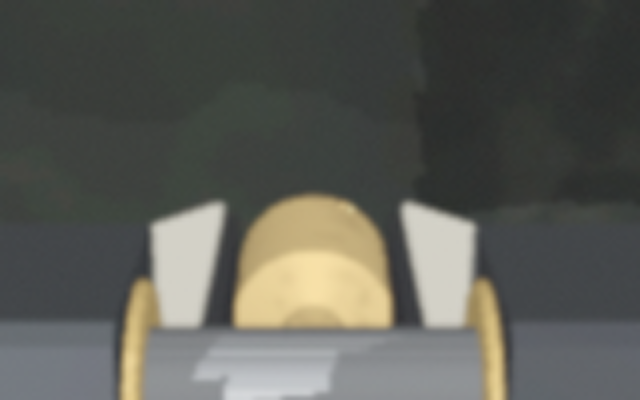

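The crop shows the weight gripped upright between the pads, its base front edge near image row 219 and its lifting knob at the bar edge. Next I'll check the flap angle and the tray target.

```bash
python3 - <<'E'
from h import *
import pickle
i1,c1=pickle.load(open('w1.p','rb'));ct=cams.get_calibration('top')
o=np.load('case.npy');y=o[3];ex=np.array([np.cos(y),np.sin(y),0]);ey=np.array([-ex[1],ex[0],0]);O=np.r_[o[:2],0]
for a,b in(((401,116),(68.,234.5)),((391,189),(73,204.3))):
    p,r=tri(ray(c1,*a),ray(ct,*b));d=p-O;print(p,r,'case',d@ex,d@ey,p[2],'ang',np.arctan2(p[2]-.057,-(d@ey-.0615)*-1))
print('tray',O-.0648*ex+.0013*ey)
p=observe()['position'];print('delta mm',(O-.0648*ex+.0013*ey-p)*1000)
E
```

```text
[0.4251836  0.40865436 0.12809856] [np.float64(0.0009112781876486927), np.float64(0.0009112781876486753)] case -0.10787840939214903 0.14058384728165074 0.12809856267658815 ang 0.7322776131661628
[0.49886121 0.38851749 0.15024903] [np.float64(0.00037711701537030876), np.float64(0.00037711701537048153)] case -0.032135931126007045 0.13073696022342252 0.15024902708237137 ang 0.9321155813267606
tray [0.44876199 0.26478012 0.        ]
delta mm [-121.24323172  593.66632228  -53.38670526]
```

>>> {"api": "step_arm", "payload": {
  "steps": [
    [0,0,35,0,0,0],
    [0,0,35,0,0,0],
    [0,0,35,0,0,0],
    [0,0,35,0,0,0],
    [-7.6,37,30,0,0,0],
    [-7.6,37,0,0,0,0],
    [-7.6,37,0,0,0,0],
    [-7.6,37,0,0,0,0],
    [-7.6,37,0,0,0,0],
    [-7.6,37,0,0,0,0],
    [-7.6,37,0,0,0,0],
    [-7.6,37,0,0,0,0],
    [-7.6,37,0,0,0,0],
    [-7.6,37,0,0,0,0],
    [-7.6,37,0,0,0,0],
    [-7.6,37,0,0,0,0],
    [-7.6,37,0,0,0,0],
    [-7.6,37,0,0,0,0],
    [-7.6,37,0,0,0,0],
    [-7.6,37,0,0,0,0]
  ]
}}

```text
clock: 19.0
position: [0.4462, 0.2609, 0.2154]
ee_rot: [-0.219, -3.133, 0.0]
force: [0.8, -0.3, -1.0]
width: 0.237
gripper_force: 15.0
```

>>> {"api": "step_arm", "payload": {
  "steps": [
    [0,0,0,0,0,0],
    [0,0,0,0,0,0],
    [0,0,0,0,0,0]
  ]
}}

```text
clock: 19.25
position: [0.4471, 0.2588, 0.2152]
ee_rot: [-0.218, -3.133, 0.002]
force: [-0.0, -0.5, -1.8]
width: 0.241
gripper_force: 15.0
```

```bash
python3 - <<'E'
from h import *
o=np.load('case.npy');y=o[3];ex=np.array([np.cos(y),np.sin(y),0]);ey=np.array([-ex[1],ex[0],0]);O=np.r_[o[:2],0]
for n,bx in(('side',(170,220,290,310)),('top',(105,150,190,250))):
    im,c=snap(n);b,_=blobs(im,(5,150,100),(20,255,255),bx)
    print(n,'expected',proj(c,O+.0052*ex+.0013*ey+[0,0,.078]),b)
E
```

```text
side expected (np.float64(223.10645923488076), np.float64(260.0860974465649)) [([222.9, 261.7], [218, 258, 11, 9, 71])]
top expected (np.float64(135.60478308733224), np.float64(199.8257275944143)) [([136.0, 200.0], [132, 195, 9, 10, 57])]
```

>>> {"api": "step_arm", "payload": {
  "steps": [
    [0.5,5,-30,0,0,0],
    [0,0,-30,0,0,0],
    [0,0,-30,0,0,0],
    [0,0,-20,0,0,0],
    [0,0,-15,0,0,0],
    [0,0,-10,0,0,0],
    [0,0,0,0,0,0],
    [0,0,0,0,0,0]
  ]
}}

```text
clock: 20.02
position: [0.4482, 0.2637, 0.0809]
ee_rot: [-0.221, -3.134, 0.001]
force: [-0.6, -0.1, -1.1]
width: 0.236
gripper_force: 15.0
```

The carriage is where expected. I'll descend in small steps and watch for contact between gripper and flap.

>>> {"api": "step_arm", "payload": {
  "steps": [
    [0,0,-8,0,0,0],
    [0,0,-8,0,0,0],
    [0,0,-8,0,0,0],
    [0,0,-8,0,0,0],
    [0,0,0,0,0,0]
  ]
}}

```text
clock: 20.43
position: [0.447, 0.2638, 0.047]
ee_rot: [-0.219, -3.132, 0.002]
force: [-0.2, -0.6, -1.2]
width: 0.237
gripper_force: 15.0
```

>>> {"api": "step_arm", "payload": {
  "steps": [
    [0,0,-7,0,0,0],
    [0,0,-7,0,0,0],
    [0,0,-7,0,0,0],
    [0,0,0,0,0,0]
  ]
}}

```text
clock: 20.77
position: [0.4471, 0.2639, 0.0262]
ee_rot: [-0.219, -3.132, 0.002]
force: [-0.8, -0.6, -0.7]
width: 0.235
gripper_force: 15.0
```

>>> {"api": "step_arm", "payload": {
  "steps": [
    [0.5,0,-5,0,0,0],
    [0.5,0,-4,0,0,0],
    [0,0,-4,0,0,0],
    [0,0,0,0,0,0]
  ]
}}

```text
clock: 21.1
position: [0.4486, 0.2641, 0.0139]
ee_rot: [-0.219, -3.133, 0.001]
force: [0.5, -0.3, -0.7]
width: 0.242
gripper_force: 15.0
```

>>> {"api": "step_arm", "payload": {
  "steps": [
    [0,0,-3,0,0,0],
    [0,0,-3,0,0,0],
    [0,0,-3,0,0,0],
    [0,0,0,0,0,0]
  ]
}}

```text
clock: 21.43
position: [0.4487, 0.2642, 0.0052]
ee_rot: [-0.219, -3.134, 0.001]
force: [0.3, 0.6, -1.6]
width: 0.239
gripper_force: 15.0
```

>>> {"api": "step_arm", "payload": {
  "steps": [
    [0,0,-2,0,0,0],
    [0,0,-2,0,0,0],
    [0,0,0,0,0,0]
  ]
}}

```text
clock: 21.68
position: [0.4488, 0.2643, 0.0013]
ee_rot: [-0.219, -3.134, 0.0]
force: [-0.0, -1.2, -1.7]
width: 0.241
gripper_force: 15.0
```

>>> {"api": "step_arm", "payload": {
  "steps": [
    [0,0,-1.5,0,0,0],
    [0,0,-1.5,0,0,0],
    [0,0,0,0,0,0],
    [0,0,0,0,0,0]
  ]
}}

```text
clock: 22.02
position: [0.4488, 0.2644, -0.0014]
ee_rot: [-0.219, -3.134, 0.0]
force: [-0.5, 0.4, -1.3]
width: 0.239
gripper_force: 15.0
```

>>> {"api": "step_arm", "payload": {
  "steps": [
    [0,0,0,0,0,0],
    [0,0,0,0,0,0],
    [0,0,0,0,0,0],
    [0,0,0,0,0,0],
    [0,0,0,0,0,0]
  ],
  "gripper": 0.45
}}

```text
clock: 22.43
position: [0.4489, 0.2644, -0.0013]
ee_rot: [0.219, 3.134, 0.0]
force: [0.1, 0.2, 0.8]
width: 0.449
gripper_force: 0.0
```

>>> {"api": "step_arm", "payload": {
  "steps": [
    [0,0,10,0,0,0],
    [0,0,20,0,0,0],
    [0,0,30,0,0,0],
    [0,0,35,0,0,0],
    [0,0,35,0,0,0],
    [0,0,30,0,0,0],
    [35,0,30,0,0,0],
    [35,-3,0,0,0,0],
    [30,-3,0,0,0,0],
    [20,-3,0,0,0,0],
    [0,0,0,0,0,0],
    [0,0,0,0,0,0],
    [0,0,0,0,0,0]
  ]
}}

```text
clock: 23.52
position: [0.5645, 0.2556, 0.1859]
ee_rot: [-0.218, -3.133, -0.0]
force: [-1.0, 0.7, -0.5]
width: 0.449
gripper_force: 0.0
```

```bash
python3 - <<'E'
from h import *
o=np.load('case.npy');y=o[3];ex=np.array([np.cos(y),np.sin(y),0]);ey=np.array([-ex[1],ex[0],0]);O=np.r_[o[:2],0]
w,c=snap('wrist','w6');p=observe()['position'];print(p)
q=O-.0648*ex+.0013*ey
print('exp bottom/top',proj(c,q+[0,0,.008]),proj(c,q+[0,0,.044]))
b,_=blobs(w,(14,70,50),(35,255,255),(180,60,340,240),amin=30);print(b)
for x in b[:2]:
    for z in(.02,.04):
        d=onz(c,*x[0],z)-O;print(z,d@ex,d@ey)
m=blobs(w,(100,150,60),(125,255,255))[0];print('flap',m)
E
```

```text
[0.5642612  0.25585261 0.18598034]
exp bottom/top (np.float64(252.14801103784066), np.float64(76.57775681775209)) (np.float64(251.49999145185615), np.float64(72.06533178113787))
[([251.3, 76.8], [242, 67, 19, 21, 310]), ([250.4, 141.9], [243, 130, 16, 25, 391])]
0.02 -0.06310087815100052 0.0005580957991779996
0.04 -0.06066988665717921 0.0009738111535864073
0.02 0.009449281889585057 -0.0010513513496608097
0.04 0.007679749612801277 -0.0005424519002421985
flap [([383.9, 51.8], [311, 0, 147, 104, 12992])]
```

The weight stands upright in the tray, about 2 mm off centre. I'll regrip the knob.

>>> {"api": "step_arm", "payload": {
  "steps": [
    [-23,0,-20,0,0,0],
    [-23,-0.5,-25,0,0,0],
    [0,0,-25,0,0,0],
    [0,0,-25,0,0,0],
    [0,0,-20,0,0,0],
    [0,0,-14,0,0,0],
    [0,0,-10,0,0,0],
    [0,0,0,0,0,0],
    [0,0,0,0,0,0]
  ]
}}

```text
clock: 24.32
position: [0.519, 0.2552, 0.0471]
ee_rot: [-0.218, -3.134, -0.0]
force: [0.0, 0.3, 0.1]
width: 0.451
gripper_force: 0.0
```

>>> {"api": "step_arm", "payload": {
  "steps": [
    [0,0,0,0,0,0],
    [0,0,0,0,0,0],
    [0,0,0,0,0,0],
    [0,0,0,0,0,0],
    [0,0,0,0,0,0],
    [0,0,0,0,0,0],
    [0,0,0,0,0,0]
  ],
  "gripper": 0,
  "force": 20
}}

```text
clock: 24.9
position: [0.5199, 0.2551, 0.0474]
ee_rot: [0.219, 3.133, 0.001]
force: [-1.2, -1.0, 6.3]
width: 0.195
gripper_force: 20.0
```

>>> {"api": "step_arm", "payload": {
  "steps": [
    [3,-0.4,0,0,0,0],
    [5,-0.7,0,0,0,0],
    [7,-1,0,0,0,0],
    [8,-1.1,0,0,0,0],
    [8,-1.1,0,0,0,0],
    [8,-1.1,0,0,0,0],
    [8,-1.1,0,0,0,0],
    [8,-1.1,0,0,0,0],
    [8,-1.1,0,0,0,0],
    [7,-1,0,0,0,0],
    [6,-0.8,0,0,0,0],
    [4,-0.6,0,0,0,0],
    [3,-0.4,0,0,0,0],
    [0,0,0,0,0,0],
    [0,0,0,0,0,0]
  ]
}}

```text
clock: 26.15
position: [0.6035, 0.2436, 0.0474]
ee_rot: [0.219, 3.132, 0.001]
force: [1.3, 0.5, 4.5]
width: 0.192
gripper_force: 20.0
```

>>> {"api": "step_arm", "payload": {
  "steps": [
    [-0.4,-3,0,0,0,0],
    [-0.6,-4.5,0,0,0,0],
    [-0.7,-5,0,0,0,0],
    [-0.7,-5,0,0,0,0],
    [-0.7,-4.5,0,0,0,0],
    [-0.4,-3,0,0,0,0],
    [-0.3,-2,0,0,0,0],
    [0,0,0,0,0,0],
    [0,0,0,0,0,0]
  ]
}}

```text
clock: 26.9
position: [0.5992, 0.2163, 0.0474]
ee_rot: [0.219, 3.133, 0.001]
force: [-0.3, -0.4, 7.1]
width: 0.194
gripper_force: 20.0
```

>>> {"api": "step_arm", "payload": {
  "steps": [
    [0,0,0,0,0,0],
    [0,0,0,0,0,0],
    [0,0,0,0,0,0],
    [0,0,0,0,0,0],
    [0,0,15,0,0,0],
    [0,0,25,0,0,0],
    [0,0,30,0,0,0],
    [0,0,35,0,0,0],
    [0,0,35,0,0,0],
    [0,0,35,0,0,0]
  ],
  "gripper": 0.5
}}

```text
clock: 27.73
position: [0.5982, 0.2161, 0.2232]
ee_rot: [-0.219, -3.133, 0.001]
force: [0.8, 0.8, 0.4]
width: 0.5
gripper_force: 0.0
```

```bash
python3 - <<'E'
from h import *
o=np.load('case.npy');y=o[3];ex=np.array([np.cos(y),np.sin(y),0]);ey=np.array([-ex[1],ex[0],0]);O=np.r_[o[:2],0]
im,c=snap('side');b,_=blobs(im,(5,150,100),(20,255,255),(170,220,290,310));print(b)
d=onz(c,*b[0][0],.076)-O;print('knob',d@ex,d@ey);print(observe()['position'],observe()['clock'])
f,_=blobs(im,(100,150,60),(125,255,255),(150,220,290,330));print('flap',f)
E
```

```text
[([202.0, 240.9], [197, 234, 11, 13, 82])]
knob 0.08995076426208998 -0.025977388755858675
[0.60152125 0.21738157 0.23096213] 27.7833
flap [([223.0, 294.8], [199, 285, 48, 18, 315])]
```

The carriage is back in the notch. To push the flap with a slim tip, I'll turn the tool a quarter turn and go to the left of the flap's edge. I'll check clearance to the balance first.

```bash
python3 - <<'E'
from h import *
import pickle
o=np.load('case.npy');y=o[3];ex=np.array([np.cos(y),np.sin(y),0]);ey=np.array([-ex[1],ex[0],0]);O=np.r_[o[:2],0]
i1,c1=pickle.load(open('w1.p','rb'));ct=cams.get_calibration('top')
q=O-.0715*ex+.185*ey;p=observe()['position'];print('A',q,'delta',(q-p)*1000)
for z in(.06,.11):print(z,proj(c1,q+[0,0,z]),proj(ct,q+[0,0,z]))
# balance near edge: right edge in w1 ~ (405,150), top ~ (68..75,234)
print(tri(ray(c1,404,180),ray(ct,70.5,204)), tri(ray(c1,496,115),ray(ct,17,228)))
t,_=snap('top');f,_=blobs(t,(100,150,60),(125,255,255),(40,180,130,260));print(f)
for yy,z in((.158,.129),(.152,.138),(.1465,.143)):print(proj(ct,O-.0715*ex+yy*ey+[0,0,z]))
E
```

```text
A [0.46730725 0.44766438 0.        ] delta [-134.21399707  230.28281209 -230.96212936]
0.06 (np.float64(405.3388914962285), np.float64(143.88006800591214)) (np.float64(67.78167562737715), np.float64(219.8347908243736))
0.11 (np.float64(426.7926571451511), np.float64(148.04024317899115)) (np.float64(57.820574766771045), np.float64(218.40751373642544))
(array([0.50825378, 0.43076044, 0.08718219]), [np.float64(0.0018403624322387907), np.float64(0.0018403624322387575)]) (array([ 0.45963125,  0.70156231, -0.11018644]), [np.float64(0.00333194514736282), np.float64(0.0033319451473629263)])
[([97.5, 220.4], [80, 206, 35, 33, 755])]
(np.float64(63.94543136992385), np.float64(219.14555492650436))
(np.float64(64.34788094931886), np.float64(219.17049710723725))
(np.float64(65.40667270982186), np.float64(219.2923460500198))
```

>>> {"api": "step_arm", "payload": {
  "steps": [
    [-9.6,16.4,0,0,0,-0.112],
    [-9.6,16.4,0,0,0,-0.112],
    [-9.6,16.4,0,0,0,-0.112],
    [-9.6,16.4,0,0,0,-0.112],
    [-9.6,16.4,0,0,0,-0.112],
    [-9.6,16.4,0,0,0,-0.112],
    [-9.6,16.4,0,0,0,-0.112],
    [-9.6,16.4,0,0,0,-0.112],
    [-9.6,16.4,0,0,0,-0.112],
    [-9.6,16.4,0,0,0,-0.112],
    [-9.6,16.4,0,0,0,-0.112],
    [-9.6,16.4,0,0,0,-0.112],
    [-9.6,16.4,0,0,0,-0.112],
    [-9.6,16.4,0,0,0,-0.112],
    [0,0,0,0,0,0],
    [0,0,0,0,0,0]
  ],
  "gripper": 0
}}

```text
clock: 29.17
position: [0.4631, 0.4469, 0.2208]
ee_rot: [2.364, 2.069, -0.002]
force: [0.8, -0.7, -0.6]
width: 0.006
gripper_force: 0.0
```

```bash
python3 - <<'E'
from h import *
o=np.load('case.npy');y=o[3];ex=np.array([np.cos(y),np.sin(y),0]);ey=np.array([-ex[1],ex[0],0]);O=np.r_[o[:2],0]
im={}
for n,bx in(('top',(40,180,130,260)),('side',(150,220,300,340)),('wrist',None)):
    i,c=snap(n);f,_=blobs(i,(100,150,60),(125,255,255),bx,40);print(n,f)
    for th in(1.6,1.9,2.2,2.5):
        e=[np.round(proj(c,O+x*ex+(.0615-.121*np.cos(th))*ey+[0,0,.057+.121*np.sin(th)])).tolist() for x in(-.109,-.034)];print(th,e)
    print('hinge',[np.round(proj(c,O+x*ex+.0615*ey+[0,0,.057])).tolist() for x in(-.109,-.034)])
E
```

```text
top [([88.5, 221.5], [64, 204, 51, 35, 1334])]
1.6 [[87.0, 238.0], [93.0, 207.0]]
1.9 [[74.0, 236.0], [81.0, 206.0]]
2.2 [[65.0, 235.0], [71.0, 205.0]]
2.5 [[61.0, 234.0], [67.0, 205.0]]
hinge [[109.0, 239.0], [114.0, 212.0]]
side [([223.0, 294.7], [199, 285, 48, 18, 314])]
1.6 [[248.0, 268.0], [219.0, 254.0]]
1.9 [[239.0, 281.0], [210.0, 267.0]]
2.2 [[231.0, 297.0], [201.0, 282.0]]
2.5 [[224.0, 313.0], [195.0, 298.0]]
hinge [[249.0, 303.0], [223.0, 289.0]]
wrist []
1.6 [[221.0, 325.0], [302.0, 325.0]]
1.9 [[220.0, 287.0], [302.0, 287.0]]
2.2 [[222.0, 247.0], [301.0, 247.0]]
2.5 [[224.0, 212.0], [299.0, 212.0]]
hinge [[232.0, 263.0], [288.0, 263.0]]
```

>>> {"api": "step_arm", "payload": {
  "steps": [
    [0,0,-30,0,0,0],
    [0,0,-30,0,0,0],
    [0,0,-30,0,0,0],
    [0,0,-20,0,0,0],
    [0,0,0,0,0,0],
    [-1.4,-10,0,0,0,0],
    [-1.4,-10,0,0,0,0],
    [-1.4,-10,0,0,0,0],
    [-1.4,-10,5,0,0,0],
    [-1.4,-10,5,0,0,0],
    [-1.4,-10,5,0,0,0],
    [-1.4,-10,5,0,0,0],
    [-1.4,-10,4,0,0,0],
    [0,0,0,0,0,0]
  ]
}}

```text
clock: 30.48
position: [0.4535, 0.3633, 0.1369]
ee_rot: [2.37, 2.061, 0.0]
force: [0.2, -0.4, 0.5]
width: 0.006
gripper_force: 0.0
```

```bash
cat > fl.py <<'E'
from h import *
o=np.load('case.npy');y=o[3];ex=np.array([np.cos(y),np.sin(y),0]);ey=np.array([-ex[1],ex[0],0]);O=np.r_[o[:2],0]
p=observe()['position'];d=p-O;print('case',d@ex,d@ey,p[2],observe()['force'],observe()['clock'])
for n,bx in(('top',(40,180,180,260)),('side',(150,180,330,340))):
    i,c=snap(n);f,_=blobs(i,(100,150,60),(125,255,255),bx,30);print(n,f)
    for th in(0,.1,.3,.6,.9,1.2,1.4,1.6,1.9,2.2):
        print(th,[np.round(proj(c,O+x*ex+(.0615-.121*np.cos(th))*ey+[0,0,.057+.121*np.sin(th)])).tolist() for x in(-.109,-.034)],end=' ')
    print()
E
python3 fl.py
```

```text
case -0.07361713622260505 0.09952989685861108 0.13693025022870992 [ 0.24456528 -0.38579977  0.51845432] 30.4833
top [([96.3, 222.5], [79, 205, 36, 34, 898])]
0 [[153.0, 245.0], [157.0, 218.0]] 0.1 [[151.0, 245.0], [156.0, 217.0]] 0.3 [[147.0, 245.0], [152.0, 216.0]] 0.6 [[137.0, 244.0], [142.0, 214.0]] 0.9 [[123.0, 242.0], [129.0, 212.0]] 1.2 [[108.0, 241.0], [114.0, 210.0]] 1.4 [[97.0, 239.0], [103.0, 208.0]] 1.6 [[87.0, 238.0], [93.0, 207.0]] 1.9 [[74.0, 236.0], [81.0, 206.0]] 2.2 [[65.0, 235.0], [71.0, 205.0]] 
side [([239.3, 291.5], [222, 278, 26, 25, 191])]
0 [[276.0, 268.0], [250.0, 257.0]] 0.1 [[276.0, 265.0], [250.0, 253.0]] 0.3 [[275.0, 260.0], [249.0, 248.0]] 0.6 [[272.0, 255.0], [245.0, 243.0]] 0.9 [[267.0, 253.0], [239.0, 241.0]] 1.2 [[260.0, 257.0], [232.0, 244.0]] 1.4 [[254.0, 261.0], [226.0, 248.0]] 1.6 [[248.0, 268.0], [219.0, 254.0]] 1.9 [[239.0, 281.0], [210.0, 267.0]] 2.2 [[231.0, 297.0], [201.0, 282.0]]
```

>>> {"api": "step_arm", "payload": {
  "steps": [
    [-1.3,-9.3,1,0,0,0],
    [-1.3,-9.3,1,0,0,0],
    [-1.3,-9.3,0,0,0,0],
    [-1.5,-11,-2,0,0,0],
    [-1.5,-11,-2,0,0,0],
    [-1.5,-11,-2,0,0,0],
    [-1.3,-9.3,-4,0,0,0],
    [-1.3,-9.3,-5,0,0,0],
    [-1.3,-9.3,-6,0,0,0],
    [0,0,0,0,0,0],
    [0,0,0,0,0,0]
  ]
}}

```text
clock: 31.5
position: [0.4405, 0.2764, 0.1163]
ee_rot: [-2.369, -2.063, 0.002]
force: [-1.2, 0.5, -0.3]
width: 0.002
gripper_force: 0.0
```

```bash
python3 fl.py | grep -v '^0 '
```

```text
case -0.07454133936378708 0.01171274581762387 0.11628694631961804 [-1.22973639  0.54244391 -0.33560605] 31.5
top [([126.4, 226.1], [120, 212, 13, 30, 244])]
side [([242.0, 280.8], [223, 247, 42, 55, 630])]
```

>>> {"api": "step_arm", "payload": {
  "steps": [
    [-1.2,-8.7,-6,0,0,0],
    [-1.2,-8.6,-7,0,0,0],
    [-1.2,-8.6,-7,0,0,0],
    [-1.1,-8,-12,0,0,0],
    [-1.1,-8,-13,0,0,0],
    [-0.3,-2,-8,0,0,0],
    [-0.3,-2,-7,0,0,0],
    [0,0,-6,0,0,0],
    [0,0,0,0,0,0]
  ]
}}

```text
clock: 32.35
position: [0.434, 0.231, 0.0497]
ee_rot: [-2.368, -2.064, 0.002]
force: [-0.4, 0.3, 0.9]
width: 0.007
gripper_force: 0.0
```

```bash
python3 fl.py | grep -v '^0 '
```

```text
case -0.07484398201736894 -0.03415693853927519 0.049718357065690756 [-0.4368595   0.33711259  0.90237847] 32.35
top [([151.1, 229.0], [147, 216, 9, 29, 129])]
side [([247.0, 281.3], [223, 254, 53, 47, 637])]
```

>>> {"api": "step_arm", "payload": {
  "steps": [
    [0,0,-3,0,0,0],
    [0,0,-3,0,0,0],
    [0,0,-3,0,0,0],
    [0,0,-2,0,0,0],
    [0,0,0,0,0,0]
  ]
}}

```text
clock: 32.87
position: [0.4344, 0.2314, 0.0395]
ee_rot: [2.368, 2.065, -0.0]
force: [-0.3, -0.5, 0.5]
width: 0.005
gripper_force: 0.0
```

>>> {"api": "step_arm", "payload": {
  "steps": [
    [0,0,-1.5,0,0,0],
    [0,0,-1.5,0,0,0],
    [0,0,0,0,0,0]
  ]
}}

```text
clock: 33.12
position: [0.4346, 0.2314, 0.0385]
ee_rot: [-2.368, -2.063, -0.001]
force: [-8.4, -4.1, 31.7]
width: 0.004
gripper_force: 16.2
```

>>> {"api": "step_arm", "payload": {
  "steps": [
    [0,0,3,0,0,0],
    [0,0,15,0,0,0],
    [0,0,30,0,0,0],
    [0,0,35,0,0,0],
    [0,0,35,0,0,0],
    [30,0,30,0,0,0],
    [35,0,0,0,0,0],
    [35,0,0,0,0,0],
    [35,0,0,0,0,0],
    [35,0,0,0,0,0],
    [30,0,0,0,0,0],
    [0,0,0,0,0,0],
    [0,0,0,0,0,0]
  ]
}}

```text
clock: 34.2
position: [0.6349, 0.2303, 0.1832]
ee_rot: [2.369, 2.062, -0.002]
force: [0.4, 0.0, -0.2]
width: 0.006
gripper_force: 0.0
```

```bash
python3 fl.py; python3 - <<'E'
from h import *
s,c=snap('side','end');b,_=blobs(s,(5,150,100),(20,255,255),(170,220,290,310))
o=np.load('case.npy');y=o[3];ex=np.array([np.cos(y),np.sin(y),0]);ey=np.array([-ex[1],ex[0],0]);O=np.r_[o[:2],0]
for k in b:
    d=onz(c,*k[0],.076)-O;print(k,d@ex,d@ey)
h=cv2.cvtColor(s,cv2.COLOR_RGB2HSV);m=cv2.inRange(h,(100,120,60),(125,255,255));m[:, :150]=0
ys,xs=np.nonzero(m);pts=np.c_[xs,ys][(ys>220)&(ys<340)&(xs<330)]
print('hull',cv2.approxPolyDP(cv2.convexHull(pts.astype(np.int32)),3,True)[:,0].tolist())
print('closed corners',[np.round(proj(c,O+x*ex+yy*ey+[0,0,.060]),0).tolist() for x,yy in((-.109,.0615),(-.034,.0615),(-.034,-.0595),(-.109,-.0595))])
w,cw=snap('wrist');hw=cv2.cvtColor(w,cv2.COLOR_RGB2HSV);m=cv2.inRange(hw,(100,120,60),(125,255,255));ys,xs=np.nonzero(m)
print('wrist hull',cv2.approxPolyDP(cv2.convexHull(np.c_[xs,ys].astype(np.int32)),4,True)[:,0].tolist() if len(xs) else None)
print('exp',[np.round(proj(cw,O+x*ex+yy*ey+[0,0,.060]),0).tolist() for x,yy in((-.109,.0615),(-.034,.0615),(-.034,-.0595),(-.109,-.0595))])
E
```

```text
case 0.12431925239500134 -0.007375608011110684 0.18319491361809537 [ 0.40783382  0.02620804 -0.23988274] 34.2
top [([133.0, 227.2], [109, 211, 47, 34, 706])]
0 [[153.0, 245.0], [157.0, 218.0]] 0.1 [[151.0, 245.0], [156.0, 217.0]] 0.3 [[147.0, 245.0], [152.0, 216.0]] 0.6 [[137.0, 244.0], [142.0, 214.0]] 0.9 [[123.0, 242.0], [129.0, 212.0]] 1.2 [[108.0, 241.0], [114.0, 210.0]] 1.4 [[97.0, 239.0], [103.0, 208.0]] 1.6 [[87.0, 238.0], [93.0, 207.0]] 1.9 [[74.0, 236.0], [81.0, 206.0]] 2.2 [[65.0, 235.0], [71.0, 205.0]] 
side [([249.0, 278.5], [223, 256, 53, 45, 729])]
0 [[276.0, 268.0], [250.0, 257.0]] 0.1 [[276.0, 265.0], [250.0, 253.0]] 0.3 [[275.0, 260.0], [249.0, 248.0]] 0.6 [[272.0, 255.0], [245.0, 243.0]] 0.9 [[267.0, 253.0], [239.0, 241.0]] 1.2 [[260.0, 257.0], [232.0, 244.0]] 1.4 [[254.0, 261.0], [226.0, 248.0]] 1.6 [[248.0, 268.0], [219.0, 254.0]] 1.9 [[239.0, 281.0], [210.0, 267.0]] 2.2 [[231.0, 297.0], [201.0, 282.0]] 
([201.8, 240.8], [197, 235, 11, 12, 78]) 0.09060139056096331 -0.02599682786378576
hull [[301, 337], [223, 288], [249, 256], [275, 267], [306, 330]]
closed corners [[249.0, 302.0], [222.0, 288.0], [250.0, 256.0], [276.0, 268.0]]
wrist hull [[122, 228], [56, 227], [35, 117], [107, 117]]
exp [[35.0, 117.0], [108.0, 118.0], [122.0, 227.0], [56.0, 227.0]]
```

The flap's corners match the shut pose to within 1 px and the knob is in the notch, so I'm handing in.

```bash
python3 -c "
from cell import job;print(job.sign_off())"
```

```text
the job is handed in; nothing more can be done
None
```

I handed the job in at about 34 s. The cameras put the knob at the notch and the flap shut to within 1 px. I saw the weight upright in the tray before running the carriage back under the roof, but couldn't see it after that; the sign-off returned no verdict.

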